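# Cover the open jar and bring it to the front of the carousel

## Robot

A 6-joint arm with a two-finger parallel gripper is mounted at the origin on the work surface; the furniture and walls round the work are solid. World frame = base frame: x ahead of the robot, y to its left, z up, the work surface at z = 0. Lengths are in m, angles in rad, forces in N, time in s.
With the tool pointing down it reaches from about 0.25 to 0.775 m from the base axis. Payload 4 kg.
Tool frame: the origin (TCP) lies at the centre of the arm's flange, where the gripper is bolted on; the fingertips stand 199 mm ahead of it and the grasp point (between the pads) lies 180 mm ahead of it (robot.tcp_to_tips is the distance from the TCP to the fingertips, in m); z points along the fingers, y is the line along which they close (so a half turn about z gives the same grasp; the last joint's range is limited). The gripper opens to 94 mm and grips with 3 to 60 N. Pads are 16 mm wide; open, the fingers measure 119 mm over their backs; the gripper's body (75 mm by 177 mm) begins 78 mm behind the grasp point.
Start: joints at [1.117, 0.087, 1.371, -0, 1.684, -0.103], TCP at [0.189, 0.517, 0.405] pointing down, gripper open.
Joint ranges: [-3.1, 3.1], [-0.76, 2.03], [0.27, 2.55], [-1.08, 4.22], [0.17, 2.65], [-2.57, 2.57]. Speed limits (rad/s): [2.79, 2.79, 3.14, 3.14, 3.14, 3.14].

## Interface

Orientations are given as [roll, pitch, yaw] about the fixed x, y, z axes, in that order (R = Rz(yaw) Ry(pitch) Rx(roll)).
In Python, from bench import telemetry, snapshot, ticket, robot gives the robot as it stands.
- The arm moves only by the tool apply_moves, never from a script. Its argument "moves" is a list that holds one entry, the list of rows, each a list of 5 numbers: the shift along the tool's x, y, z in units of 50 mm (1.0 is 50 mm), then the turn about the tool's z in units of 10 degrees (1.0 is 10 degrees), then the closure, from 0 (fully open) to 1 (shut). A call has 1 to 10 rows; each row is the pose to reach, as a shift and turn from the pose commanded when the call began, along the tool's axes at that moment; what a row does not reach only later rows make up. A row lasts 1/8 s, in which the tool goes at most 62.5 mm and 10.7 degrees, less where a joint would pass 70% of its speed; a pose out of reach is approached as far as the arm can. A call with a gripper value outside its range is refused whole. The fingers move at their own pace and stop on an object; the grip force is fixed at half the most. Time passes only in rows, so rows that repeat a pose let the fingers close. It gives the time, the measured TCP pose, the force, the opening and the grip force at its end, in the units of the state.
- telemetry.get_obs(): the state, without advancing time (a new reading comes with each control period).
- snapshot(name): name is "scene" or "top" or "wrist"; returns a dict with "image" (400x640x3 uint8, red, green, blue), "fovy" (degrees; the focal length in pixels is half the picture's height over the tangent of half this angle, whatever the lens; pixels are square), "cx", "cy" (the principal point, pixels), "D" ([k1, k2, p1, p2, k3] as OpenCV has them; the pictures are not rectified), "R" (3x3) and "t" (3): a world point X has camera coordinates R X + t. Camera axes: x right, y down, z forward; pixel columns grow to the right and rows downward; lengths in m; the calibration is good to about 2 mm. A picture is of the moment at which its call begins. There is no depth.
- ticket.close_job(): hands the job in; it is judged then, once.
The state is a dict: "time": time; "joint_positions": joint angles; "qvel": joint speeds; "joint_torque": joint torques, N m; "tool_pos": TCP position; "ee_rot": TCP orientation; "wrist_force": force on the tool from outside, world axes, zero at the start; "wrist_torque": the same for the moment, N m; "width": finger opening in m; "finger_force": force on a finger pad.
Only numpy, scipy, OpenCV 4.12 (cv2) and the standard library are available. Lean on these libraries where they do the work, as an engineer would, in place of code of your own. Each camera call takes 0.05 s, during which the arm holds its last target. There are 200 camera calls.

## Task

Put the loose knobbed cover onto the open jar on the carousel so that it sits seated and level, and let go of it. Then take the upright grip post on the carousel between the fingers and turn the deck until the covered jar stands at the front, right behind the tongue that sticks out of the fixed base. Finish still pinching the post so that the deck is held still there, with the cover still seated; do not shove the mug, the date stamp, the label roll or the drying packet about.

Things in the scene. Friction and masses are not known exactly. Their poses are not given: they have to be found in the camera images.
- carousel_base: fixed dark steel foot of the carousel, a disc 224 mm across; origin on the turning axis at table height. A narrow tongue (26 mm wide) sticks out of it along its own -x axis to 168 mm from the axis, with a raised nose 18 mm high at 144 to 166 mm: that is the front, roughly towards the robot. The foot stands at various places and yaws
- deck_top (a point): centre of the wooden deck's top, 36 mm above the table; the deck is 250 mm across. Fixed on it stand the open jar, opposite to it the grip post, and two closed spice jars, 45 mm across, 80 mm from the axis, 100 degrees to either side of the open jar, tops 142 mm above the table
- carousel_deck (a joint): angle in rad of the deck about the vertical axis through the origin of carousel_base, counter-clockwise seen from above; 0 (or any whole turn, 6.28) means that the open jar is exactly at the front. It turns both ways for more than a full turn and stays where it is left (friction about 0.1 N m)
- jar_rim (a point): centre of the mouth of the open steel jar, level with its rim, 106 mm above the table and 80 mm from the deck's axis; the jar is 80 mm across outside, its wall 3 mm, 66 mm deep; it is the only open vessel on the deck
- front_place (a point): the point fixed in the base, on the front line 80 mm from the axis and 106 mm above the table, where jar_rim must come to stand
- post_grip (a point): point to pinch on the grip post: a plain upright round steel post 18 mm across on the deck, on the far side of the axis from the open jar, 95 mm from the axis; this point is on the post's centre line 118 mm above the table, the post's top is at 136 mm
- cover_knob (a point): point to pinch on the loose cover: centre line of its upright round knob (22 mm across, 36 mm tall), 38 mm above the cover's lowest face, 24 mm above its disc. The disc is 88 mm across, 6 mm thick, with a boss 64 mm across, 8 mm deep underneath that drops into the jar's mouth (5 mm play all round); 0.08 to 0.17 kg; starts on the table at the right, upright on its boss
- cover_underside (a point): centre of the cover's disc underside, which rests on the jar's rim when seated: 30 mm below cover_knob; its z axis is the cover's upright axis
- mug: orange mug, 81 mm across, 101 mm tall, a bystander at the left; origin under its centre
- date_stamp: date stamp 24x42x64 mm with wooden knob, a bystander at the right beyond the cover; origin under its centre
- label_roll: roll of labels lying flat, 80 mm across, 26 mm high, a bystander at the left, near the robot; origin under its centre
- silica: small white drying packet 36x50x9 mm lying flat, a bystander at the right near the robot; origin under its centre

How it is judged:
By the outcome, as a careful person would: the job done as asked, in the order asked, and still so for the second after the job is handed in, while the arm keeps its last pose, push and grip.
It also fails if it takes over 64 s, if anything falls off the work surface, if the arm or the gripper's body presses on something with over 40 N, if the wrist force passes 120 N, or if a joint passes its speed limit or range.

## Working session

There is one attempt and no reset: what is moved stays moved. The work goes in short steps, Python scripts to look and compute and a tool call to move; the robot and the scene stay as the last step left them, time stands still between calls to the robot, and variables do not carry over. Pictures are saved under pics/ and viewed, at most 10 in all, crops included, and the job is handed in when it is done.

Besides the shell and the picture viewer there is one more tool, called after "Emit:" in YAML: its name, and indented under it one key for each argument. apply_moves: Moves the arm, as the interface text tells. Its arguments: {"type":"object","properties":{"moves":{"type":"array","items":{"type":"array","items":{"type":"array","items":{"type":"number"}}}}},"required":["moves"]}

```bash
mkdir -p pics
cat > h.py <<'E'
import numpy as np, cv2
from bench import telemetry, snapshot, ticket, robot
def snap(cam,name):
    s=snapshot(cam); cv2.imwrite(f'pics/{name}.png',cv2.cvtColor(s['image'],cv2.COLOR_RGB2BGR))
    np.save(f'pics/{name}.npy',{k:v for k,v in s.items() },allow_pickle=True); return s
def load(name): return np.load(f'pics/{name}.npy',allow_pickle=True).item()
def K(s):
    f=200/np.tan(np.radians(s['fovy'])/2); return np.array([[f,0,s['cx']],[0,f,s['cy']],[0,0,1]])
def ray(s,u,v):
    p=cv2.undistortPoints(np.array([[[u,v]]],float),K(s),np.array(s['D'],float))[0,0]
    R=np.array(s['R']);t=np.array(s['t']); return -R.T@t, R.T@np.array([p[0],p[1],1])
def atz(s,u,v,z):
    c,d=ray(s,u,v); return c+d*(z-c[2])/d[2]
def proj(s,X):
    R=np.array(s['R'],float); return cv2.projectPoints(np.array(X,float).reshape(-1,1,3),cv2.Rodrigues(R)[0],np.array(s['t'],float),K(s),np.array(s['D'],float))[0][:,0]
E
python3 - <<'E'
from h import *
a=snap('top','top0');b=snap('scene','scene0')
for s in(a,b): print(s['fovy'],s['D'],-np.array(s['R']).T@np.array(s['t']))
print(telemetry.get_obs())
E
```

```text
51.574239293385006 [0.02450588 0.         0.         0.         0.        ] [0.37137366 0.04642188 1.17736327]
47.60540217175742 [0.0221758 0.        0.        0.        0.       ] [ 0.01516755 -0.69901113  0.77759603]
{'time': 0.1, 'joint_positions': array([ 1.11690526e+00,  8.78835814e-02,  1.37208942e+00, -3.75835604e-05,
        1.68358280e+00, -1.03100520e-01]), 'qvel': array([-0.00039642, -0.00082808, -0.00265342,  0.00029712, -0.00062546,
       -0.00056122]), 'joint_torque': array([ 1.73161890e-03, -3.41253269e+01, -3.03303301e+01,  7.18397833e-02,
        3.03940522e-02, -7.61757633e-05]), 'tool_pos': array([0.18896922, 0.51641416, 0.40362642]), 'ee_rot': array([-3.13963608e+00, -1.64888568e-04,  2.79079775e+00]), 'wrist_force': array([ 1.15899603, -0.02181469,  0.25676421]), 'wrist_torque': array([ 0.03949655, -0.00641489,  0.0222749 ]), 'finger_force': 0.0, 'width': 0.09396919070628915}
```

View pics/top0.png

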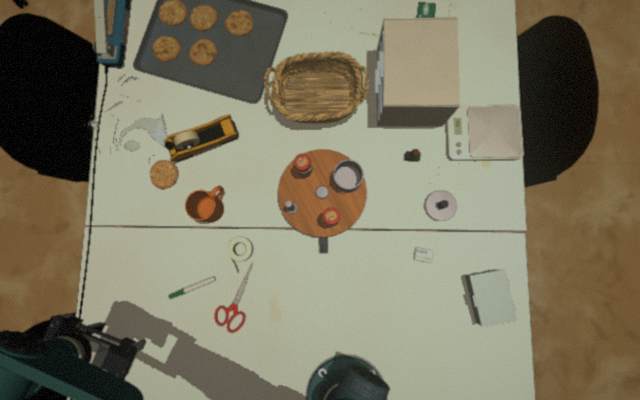

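View pics/scene0.png

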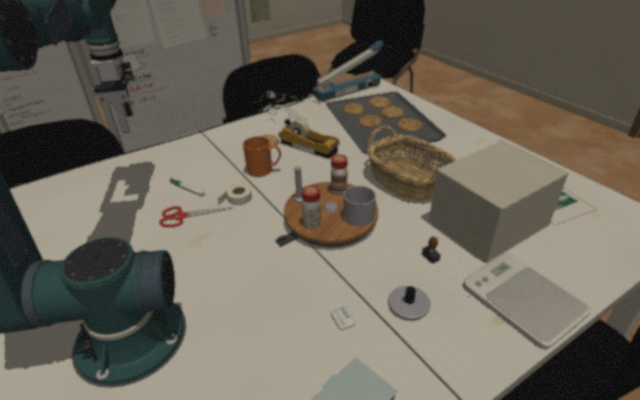

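The top view shows the deck at (322,193), the open jar at (346,176), the post near (290,207), the spice jars at (302,163) and (330,216), the cover knob at (442,204), and the tongue at (323,245). I'll segment and zoom in.

Run:
```python
from h import *
s=load('top0'); im=s['image']; 
bgr=cv2.cvtColor(im,cv2.COLOR_RGB2BGR)
hsv=cv2.cvtColor(bgr,cv2.COLOR_BGR2HSV)
m=cv2.inRange(hsv,(3,90,60),(22,255,255)); m[:, :270]=0; m[:,375:]=0; m[:140]=0;m[245:]=0
c=max(cv2.findContours(m,0,1)[0],key=cv2.contourArea); h=cv2.convexHull(c)
P=np.array([atz(s,u,v,.036)[:2] for u,v in h[:,0]+0.0])
A=np.c_[2*P,np.ones(len(P))]; q=np.linalg.lstsq(A,(P**2).sum(1),rcond=None)[0]
print('deck',q[:2],np.sqrt(q[2]+q[0]**2+q[1]**2))
print('cover disc',atz(s,440,206,.014),'knob top',atz(s,442,204,.05),'jar',atz(s,346.5,176,.106),'post top',atz(s,288,206,.136),'tongue nose',atz(s,323,245,.018))
cr=cv2.resize(bgr[140:260,270:460],None,fx=4,fy=4,interpolation=cv2.INTER_CUBIC); cv2.imwrite('pics/crop0.png',cr)
```

```text
deck [0.54675775 0.07247181] 0.1241150100489712
cover disc [ 0.51526615 -0.26106701  0.014     ] knob top [ 0.5163677  -0.25707736  0.05      ] jar [0.58022089 0.0051079  0.106     ] post top [0.49527075 0.15403524 0.136     ] tongue nose [0.40129134 0.06574874 0.018     ]
```

View pics/crop0.png

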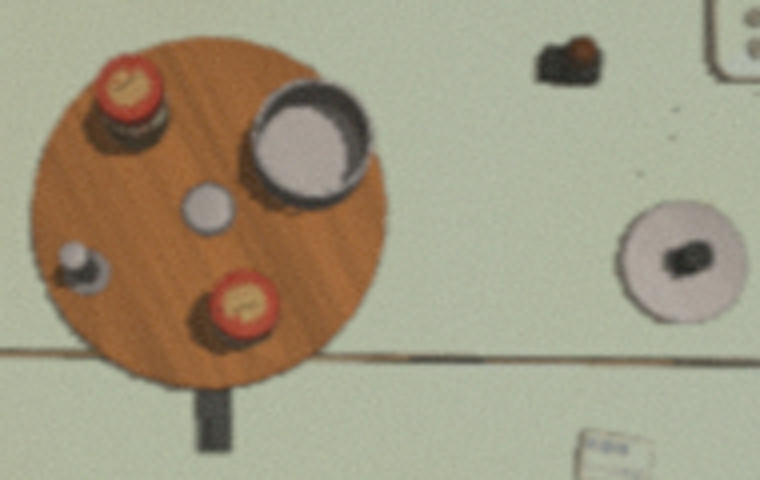

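The crop puts the jar rim centre at (347.8,176), the post top at (288.5,203.8), the spice tops at (302.5,162) and (331.2,216), the tongue tip at (323.2,252.8), and the cover disc at (440.7,205.5).

Run:
```python
from h import *
from scipy.optimize import least_squares
s=load('top0')
px=np.array([(347.8,176),(288.5,203.8),(302.5,162),(331.2,216),(322,192.2)])
def pts(q):
    x,y,a=q; o=[]
    for r,d,z in((.08,0,.106),(.095,180,.136),(.08,100,.142),(.08,-100,.142)):
        b=a+np.radians(d); o.append((x+r*np.cos(b),y+r*np.sin(b),z))
    return np.array(o)
r=least_squares(lambda q:(proj(s,pts(q))-px[:4]).ravel(),[.547,.072,-.8]); print(r.x,r.fun.round(1)); print(pts(r.x).round(4))
n=atz(s,323.2,252.8,.016); print('tip',n, 'front dir deg',np.degrees(np.arctan2(n[1]-r.x[1],n[0]-r.x[0])),np.hypot(*(n[:2]-r.x[:2])))
print('cover',atz(s,440.7,205.5,.012))
s2=load('scene0'); print(proj(s2,pts(r.x)), proj(s2,[atz(s,440.7,205.5,.012)]))
```

```text
[ 0.54517388  0.07001747 -1.08004012] [ 0.9 -1.  -0.4  0.2 -0.1  0.1 -0.4  0.6]
[[ 5.829e-01 -5.000e-04  1.060e-01]
 [ 5.004e-01  1.538e-01  1.360e-01]
 [ 6.081e-01  1.194e-01  1.420e-01]
 [ 4.691e-01  4.510e-02  1.420e-01]]
tip [0.37981786 0.06491321 0.016     ] front dir deg -178.23193935361473 0.16543477558040173
cover [ 0.51695556 -0.26357996  0.012     ]
[[358.84839536 195.08812167]
 [296.99669848 167.70624702]
 [338.74875372 158.4420847 ]
 [309.58407852 190.23470949]] [[408.95038585 301.22239559]]
```

```bash
cat >> h.py <<'E'
from scipy.spatial.transform import Rotation as Ro
def units(targets):
    o=telemetry.get_obs(); p=o['tool_pos']; R=Ro.from_euler('xyz',o['ee_rot']).as_matrix()
    print('t',round(o['time'],2),'pos',p.round(4),'rot',np.degrees(o['ee_rot']).round(2),'w',round(o['width'],4),'F',o['wrist_force'].round(1),'ff',o['finger_force'])
    for x,y,z,yaw in targets:
        d=R.T@(np.array([x,y,z])-p)/.05; dy=(np.degrees(o['ee_rot'][2])-yaw+180)%360-180
        print(d.round(3),round(dy/10,3))
E
python3 - <<'E'
from h import *
units([(.517,-.2625,.40,118)])
E
```

```text
t 0.1 pos [0.189  0.5164 0.4036] rot [-1.7989e+02 -1.0000e-02  1.5990e+02] w 0.094 F [ 1.2 -0.   0.3] ff 0.0
[-11.514 -12.375   0.095] 4.19
```

Emit:
apply_moves:
  moves:
    - [[-0.9,-0.95,0,0.4,0],[-1.75,-1.9,0,0.8,0],[-2.6,-2.8,0,1.2,0],[-3.45,-3.7,0,1.7,0],[-4.3,-4.6,0,2.2,0],[-5.15,-5.5,0,2.6,0],[-6.0,-6.4,0,3.0,0],[-6.85,-7.3,0,3.4,0],[-7.7,-8.2,0,3.8,0],[-8.5,-9.1,0,4.2,0]]

```text
time: 1.35
tool_pos: [0.432, -0.059, 0.4043]
ee_rot: [3.141, -0.0, 2.055]
wrist_force: [0.6, 1.3, 0.1]
width: 0.0941
finger_force: 0.0
```

Run:
```python
from h import *
units([(.517,-.2625,.40,118),(.517,-.2625,.33,118)])
```

```text
t 1.35 pos [ 0.432  -0.059   0.4043] rot [ 1.7999e+02 -2.0000e-02  1.1773e+02] w 0.0941 F [0.6 1.3 0.1] ff 0.0
[-4.394 -0.389  0.085] -0.027
[-4.395 -0.389  1.485] -0.027
```

Emit:
apply_moves:
  moves:
    - [[-1.0,-0.1,0,0,0.3],[-2.1,-0.2,0.2,0,0.3],[-3.2,-0.3,0.6,0,0.3],[-4.1,-0.38,1.0,0,0.3],[-4.4,-0.39,1.3,0,0.3],[-4.4,-0.39,1.4,0,0.3],[-4.4,-0.39,1.4,0,0.3]]

```text
time: 2.22
tool_pos: [0.5173, -0.2591, 0.3347]
ee_rot: [3.142, -0.001, 2.059]
wrist_force: [0.8, 0.4, -0.1]
width: 0.0658
finger_force: 0.0
```

Run:
```python
from h import *
units([(.517,-.2625,.33,118)])
s=snap('wrist','w1')
print(proj(s,[(.517,-.2625,.05),(.517,-.2625,.014)]), -np.array(s['R']).T@np.array(s['t']))
```

```text
t 2.23 pos [ 0.5173 -0.2591  0.3347] rot [ 1.8000e+02 -6.0000e-02  1.1797e+02] w 0.0658 F [ 0.8  0.4 -0.1] ff 0.0
[-0.058 -0.037  0.094] -0.003
[[315.82781575 205.12893592]
 [316.00520537 195.4106078 ]] [ 0.47923928 -0.18809314  0.315597  ]
```

View pics/w1.png

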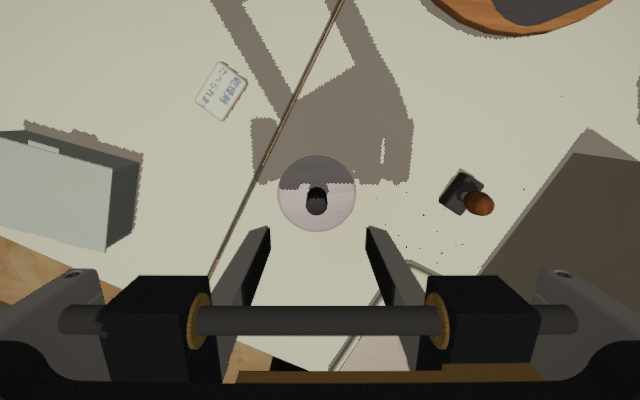

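The wrist view shows the disc centred at (316,194) and the knob top at (316,203), matching the prediction, so I'll descend.

Emit:
apply_moves:
  moves:
    - [[0,0,0.6,0,0.3],[0,0,1.2,0,0.3],[0,0,1.6,0,0.3],[0,0,1.6,0,0.3]]

```text
time: 2.78
tool_pos: [0.5171, -0.259, 0.2541]
ee_rot: [-3.141, -0.002, 2.059]
wrist_force: [0.3, 0.0, 0.3]
width: 0.066
finger_force: 0.0
```

Run:
```python
from h import *
units([(.517,-.2625,.22,118)])
```

```text
t 2.77 pos [ 0.5171 -0.259   0.2541] rot [-1.7995e+02 -1.1000e-01  1.1799e+02] w 0.066 F [0.3 0.  0.3] ff 0.0
[-0.063 -0.034  0.683] -0.001
```

Emit:
apply_moves:
  moves:
    - [[-0.06,-0.03,0.35,0,0.3],[-0.06,-0.03,0.69,0,0.3],[-0.06,-0.03,0.7,0,0.3],[-0.06,-0.03,0.7,0,1],[-0.06,-0.03,0.7,0,1],[-0.06,-0.03,0.7,0,1],[-0.06,-0.03,0.7,0,1],[-0.06,-0.03,0.7,0,1]]

```text
time: 3.78
tool_pos: [0.5176, -0.2637, 0.2199]
ee_rot: [3.141, 0.0, 2.058]
wrist_force: [-0.1, 0.6, 0.7]
width: 0.0214
finger_force: 30.0
```

Run:
```python
from h import *
units([(.517,-.2625,.40,118)])
```

```text
t 3.77 pos [ 0.5176 -0.2637  0.2199] rot [1.7998e+02 2.0000e-02 1.1790e+02] w 0.0214 F [-0.1  0.6  0.7] ff 30.003013045686657
[ 2.700e-02  2.000e-03 -3.602e+00] -0.01
```

Emit:
apply_moves:
  moves:
    - [[0,0,-0.3,0,1],[0,0,-0.9,0,1],[0,0,-1.7,0,1],[0,0,-2.6,0,1],[0,0,-3.5,0,1],[0.9,0.3,-4.0,0,1],[1.8,0.8,-4.1,0,1],[2.4,1.7,-4.1,0,1],[2.5,2.7,-4.1,0,1],[2.5,2.7,-4.1,0,1]]

```text
time: 5.03
tool_pos: [0.5798, -0.0879, 0.4245]
ee_rot: [3.141, -0.001, 2.062]
wrist_force: [0.3, 0.1, -0.4]
width: 0.0214
finger_force: 30.0
```

Run:
```python
from h import *
units([(.583,-.0005,.37,118)])
s=snap('wrist','w2')
o=telemetry.get_obs()
print(proj(s,[(.583,-.0005,.106),np.array(o['tool_pos'])-[0,0,.182]]), -np.array(s['R']).T@np.array(s['t']))
```

```text
t 5.03 pos [ 0.5798 -0.0879  0.4245] rot [ 1.7999e+02 -4.0000e-02  1.1814e+02] w 0.0214 F [ 0.3  0.1 -0.4] ff 29.999808208290233
[1.51  0.881 1.091] 0.014
[[360.51217168 122.35370716]
 [315.64198637 250.19920512]] [ 0.54155723 -0.01703463  0.40538585]
```

View pics/w2.png

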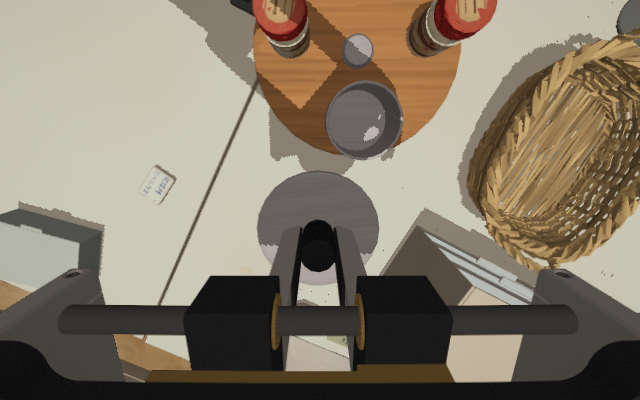

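The jar rim is an ellipse centred at about (364,120), with x from 325 to 403 and y from 80 to 160. The held disc is centred at about (318,228).

Run:
```python
from h import *
s=load('w2')
o=telemetry.get_obs(); T=o['tool_pos']
th=np.linspace(0,2*np.pi,73)
def ell(c,r,z):
    p=proj(s,np.c_[c[0]+r*np.cos(th),c[1]+r*np.sin(th),0*th+z]); return p.min(0).round(1),p.max(0).round(1)
j=atz(s,364,120,.106); print('jar',j,ell(j,.04,.106))
d=atz(s,318,228,T[2]-.206); print('disc',d,'tcp',T,ell(d,.044,T[2]-.206))
s0=load('top0'); c=np.array([.5452,.0700]); print('jar r',np.hypot(*(j[:2]-c)),np.degrees(np.arctan2(*(j[:2]-c)[::-1])))
for u,v in((358,50),): print('hub',atz(s,u,v,.06))
```

```text
jar [0.58496765 0.00321403 0.106     ] (array([325. ,  78.2]), array([403. , 158.9]))
disc [ 0.57769614 -0.0836253   0.21869719] tcp [ 0.57887743 -0.08910074  0.42469719] (array([256. , 166.7]), array([379.9, 282.2]))
jar r 0.07772921580825837 -59.22835197337317
hub [0.54725777 0.06816264 0.06      ]
```

Run:
```python
from h import *
units([(.5855,-.0015,.37,118),(.5855,-.0015,.335,118)])
```

```text
t 5.08 pos [ 0.5789 -0.0891  0.4247] rot [-1.7995e+02 -2.0000e-02  1.1804e+02] w 0.0215 F [-0.3 -0.7 -0.9] ff 29.999701481519878
[1.484 0.941 1.094] 0.004
[1.484 0.942 1.794] 0.004
```

Emit:
apply_moves:
  moves:
    - [[0.5,0.3,0.2,0,1],[1.1,0.7,0.5,0,1],[1.48,0.94,0.8,0,1],[1.48,0.94,1.1,0,1],[1.48,0.94,1.4,0,1],[1.48,0.94,1.6,0,1],[1.48,0.94,1.6,0,1]]

```text
time: 5.95
tool_pos: [0.585, -0.0036, 0.3435]
ee_rot: [-3.14, -0.001, 2.056]
wrist_force: [-0.8, 0.0, -0.6]
width: 0.0218
finger_force: 30.0
```

Run:
```python
from h import *
units([(.5855,-.0015,.325,118),(.5855,-.0015,.318,118)])
s=snap('wrist','w3')
```

```text
t 5.95 pos [ 0.585  -0.0036  0.3435] rot [-1.7989e+02 -6.0000e-02  1.1782e+02] w 0.0218 F [-0.8  0.  -0.6] ff 29.999797850923642
[0.033 0.029 0.369] -0.018
[0.033 0.029 0.509] -0.018
```

View pics/w3.png

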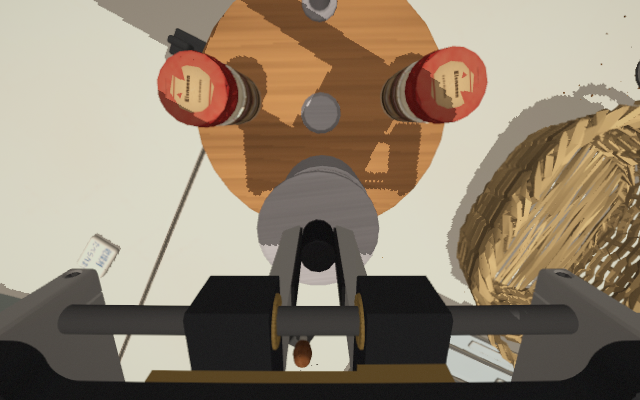

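The disc hides most of the jar. Its far rim arc peaks at about (322,155), and the disc spans x 257–379 and y 170–285.

Run:
```python
from h import *
s=load('w3'); T=np.array([.585,-.0036,.3435]); th=np.linspace(0,2*np.pi,361)
def ell(c,r,z):
    p=proj(s,np.c_[c[0]+r*np.cos(th),c[1]+r*np.sin(th),0*th+z]); return p.min(0).round(1),p.max(0).round(1),p[p[:,1].argmin()].round(1)
for c in((.5855,.0022),(.583,-.0005)): print(c,ell(c,.04,.106))
tx=np.array([np.cos(2.056),np.sin(2.056)])
for k in(0,.002,.004): print(k,ell(T[:2]+k*tx,.044,T[2]-.206))
bgr=cv2.cvtColor(s['image'],cv2.COLOR_RGB2BGR); cv2.imwrite('pics/w3c.png',cv2.resize(bgr[135:295,240:400],None,fx=3.7,fy=3.7,interpolation=cv2.INTER_CUBIC))
```

```text
(0.5855, 0.0022) (array([273.3, 164.8]), array([371. , 257.4]), array([322.2, 164.8]))
(0.583, -0.0005) (array([269.1, 166.3]), array([366.7, 258.7]), array([317.8, 166.3]))
0 (array([256.9, 173.6]), array([379.8, 287.7]), array([318.2, 173.6]))
0.002 (array([256.7, 170.7]), array([380. , 285.4]), array([318.2, 170.7]))
0.004 (array([256.5, 167.8]), array([380.2, 283.1]), array([318.2, 167.8]))
```

View pics/w3c.png

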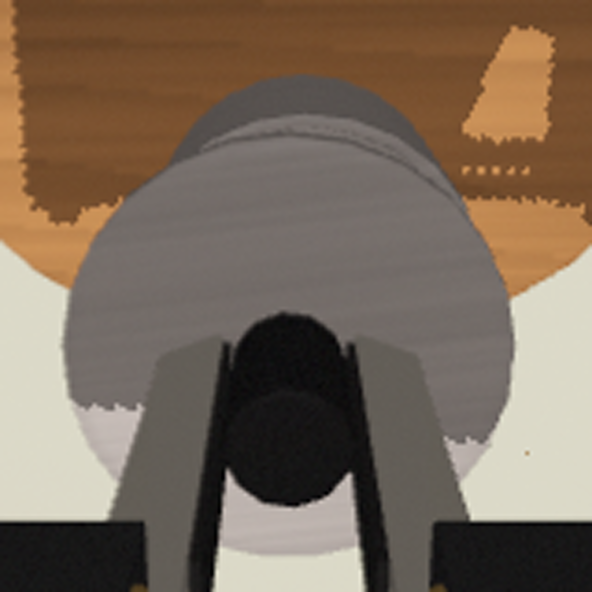

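The rim apex is at about (324,166) and the disc apex at (318,171). I need a shift of about 2 mm in x and 3.5 mm in y, then I can lower.

Emit:
apply_moves:
  moves:
    - [[0.045,0.07,0.1,0,1],[0.045,0.07,0.25,0,1],[0.045,0.07,0.35,0,1],[0.045,0.07,0.42,0,1],[0.045,0.07,0.48,0,1],[0.045,0.07,0.5,0,1],[0.045,0.07,0.5,0,1]]

```text
time: 6.88
tool_pos: [0.5873, 0.0009, 0.3197]
ee_rot: [3.141, 0.0, 2.058]
wrist_force: [0.2, -0.5, -0.4]
width: 0.0217
finger_force: 30.0
```

Run:
```python
from h import *
units([(.5874,.0002,.318,118)])
```

```text
t 6.88 pos [0.5873 0.0009 0.3197] rot [179.99   0.   117.9 ] w 0.0217 F [ 0.2 -0.5 -0.4] ff 29.99966433837926
[-0.013 -0.006  0.035] -0.01
```

Emit:
apply_moves:
  moves:
    - [[0,0,0.03,0,1],[0,0,0.05,0,1],[0,0,0.06,0,1],[0,0,0.06,0,1]]

```text
time: 7.38
tool_pos: [0.5873, 0.001, 0.3178]
ee_rot: [3.14, 0.001, 2.058]
wrist_force: [-2.4, 0.9, 5.4]
width: 0.0214
finger_force: 30.0
```

Emit:
apply_moves:
  moves:
    - [[0,0,0.06,0,0.4],[0,0,0.06,0,0.4],[0,0,0.06,0,0.4],[0,0,-0.3,0,0.4],[0,0,-0.9,0,0.4],[0,0,-1.5,0,0.4],[0,0,-1.9,0,0.4],[0,0,-1.9,0,0.4]]

```text
time: 8.38
tool_pos: [0.5875, 0.0009, 0.4154]
ee_rot: [3.136, 0.004, 2.058]
wrist_force: [-0.8, -0.7, 0.0]
width: 0.0564
finger_force: 0.0
```

Run:
```python
from h import *
units([(.5004,.1538,.42,118),(.5004,.1538,.30,118)])
s=snap('wrist','w4')
a=np.radians(118); tx=np.array([np.cos(a),np.sin(a)])
print(proj(s,[(.5867,.0015,.112),(.5867,.0015,.148),(.5004,.1538,.136)]))
```

```text
t 8.38 pos [0.5875 0.0009 0.4154] rot [179.68   0.2  117.9 ] w 0.0564 F [-0.8 -0.7  0. ] ff 0.0
[ 3.517 -0.108 -0.106] -0.01
[ 3.525 -0.121  2.294] -0.01
[[315.70830903 195.04617721]
 [315.69238588 205.56217607]
 [309.16840853  -7.6901627 ]]
```

View pics/w4.png

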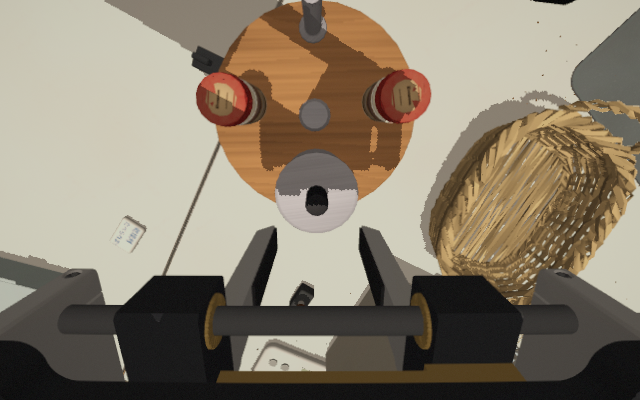

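The cover sits centred and level on the jar at (316,192). The post is at the top edge, near (313,20).

Emit:
apply_moves:
  moves:
    - [[0.6,0,0,0,0.4],[1.3,0,0,0,0.4],[1.9,-0.05,0,0,0.4],[1.9,-0.05,0,0,0.4],[1.9,-0.05,0,0,0.4]]

```text
time: 9.05
tool_pos: [0.5408, 0.0834, 0.4109]
ee_rot: [-3.14, 0.0, 2.058]
wrist_force: [0.7, 0.6, 0.1]
width: 0.0565
finger_force: 0.0
```

Run:
```python
from h import *
units([(.5004,.1538,.42,118),(.5004,.1538,.30,118)])
s=snap('wrist','w5')
print(proj(s,[(.5004,.1538,.136),(.5004,.1538,.036),(.5452,.07,.036)]))
```

```text
t 9.05 pos [0.5408 0.0834 0.4109] rot [-179.93    0.    117.89] w 0.0565 F [0.7 0.6 0.1] ff 0.0
[ 1.623 -0.056 -0.182] -0.011
[ 1.623 -0.053  2.218] -0.011
[[314.99871839 116.29106051]
 [315.78384472 116.51013025]
 [316.16914897 192.12806325]]
```

View pics/w5.png

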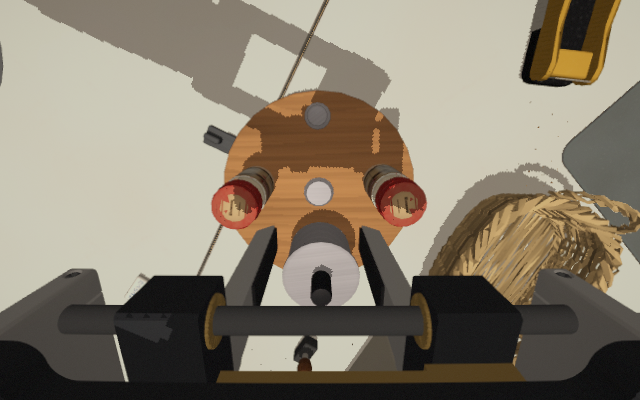

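The post is at (317,115), the hub at (318.5,192), the tongue nose near (213,134), and the spice caps at (237,204) and (405,202).

Run:
```python
from h import *
s=load('w5'); hsv=cv2.cvtColor(s['image'],cv2.COLOR_RGB2HSV)
m=cv2.inRange(hsv,(5,80,40),(22,255,255)); m[225:]=0; m[:80]=0; m[:,:215]=0;m[:,420:]=0
m=cv2.morphologyEx(m,cv2.MORPH_OPEN,np.ones((5,5)))
c=max(cv2.findContours(m,0,1)[0],key=cv2.contourArea)[:,0]; c=c[c[:,1]<150]
h=cv2.convexHull(c)[:,0]; h=h[h[:,1]<148]
P=np.array([atz(s,u,v,.036)[:2] for u,v in h+0.0])
from scipy.optimize import least_squares
r=least_squares(lambda q:np.hypot(*(P-q).T)-.125,[.545,.07],loss='soft_l1',f_scale=.001); A=r.x
print('axis',A,np.abs(r.fun).max())
p=atz(s,317,115,.136)[:2]; print('post',p,'r',np.hypot(*(p-A)),'ang',np.degrees(np.arctan2(*(p-A)[::-1])))
hb=atz(s,318.5,192,.05)[:2]; print('hub',hb,np.degrees(np.arctan2(*(p-hb)[::-1])))
n=atz(s,216,136,.018)[:2]; print('tongue',n,np.hypot(*(n-A)),np.degrees(np.arctan2(*(n-A)[::-1])))
units([(*p,.30,118)])
```

```text
axis [0.54757324 0.071371  ] 0.0009831897220066305
post [0.50143629 0.15557695] r 0.09601697911688405 ang 118.71860385331841
hub [0.54603862 0.07483681] 118.91706370269844
tongue [0.39675564 0.07149089] 0.15081764910883905 179.95445287449047
t 9.1 pos [0.541  0.0831 0.411 ] rot [-179.94   -0.    117.86] w 0.0564 F [-0.3 -0.5  0.4] ff 0.0
[ 1.651 -0.02   2.22 ] -0.014
```

Emit:
apply_moves:
  moves:
    - [[0.6,0,0,0,0.4],[1.2,-0.02,0,0,0.4],[1.65,-0.02,0.2,0,0.4],[1.65,-0.02,0.6,0,0.4],[1.65,-0.02,1.2,0,0.4],[1.65,-0.02,1.8,0,0.4],[1.65,-0.02,2.26,0,0.4],[1.65,-0.02,2.26,0,0.4]]

```text
time: 10.1
tool_pos: [0.501, 0.1552, 0.2961]
ee_rot: [-3.136, -0.001, 2.056]
wrist_force: [0.5, -0.5, 0.7]
width: 0.0568
finger_force: 0.0
```

Run:
```python
from h import *
units([(.5014,.1556,.298,118)])
s=load('top0'); g=cv2.cvtColor(s['image'],cv2.COLOR_RGB2GRAY).astype(float)
L=[]
for v in range(240,252):
    w=np.clip(130-g[v,310:337],0,None); u=310+(w*np.arange(27)).sum()/w.sum(); L.append(atz(s,u,v,.018 if v>245 else .014)[:2])
L=np.array(L); print(L.round(4)[[0,3,6,9,11]]); k=np.polyfit(L[:,0],L[:,1],1); print('line slope deg',np.degrees(np.arctan(k[0])),'y at axis',np.polyval(k,.5475))
for A in((.5468,.0725),(.5476,.0714)): print(np.degrees(np.arctan2(L[:,1].mean()-A[1],L[:,0].mean()-A[0])))
```

```text
t 10.1 pos [0.501  0.1552 0.2961] rot [-1.7970e+02 -8.0000e-02  1.1782e+02] w 0.0568 F [ 0.5 -0.5  0.7] ff 0.0
[ 0.003  0.01  -0.038] -0.018
[[0.4153 0.0667]
 [0.4069 0.0663]
 [0.3985 0.0654]
 [0.3903 0.0654]
 [0.3847 0.0653]]
line slope deg 2.9677138636801375 y at axis 0.07348152181502524
-177.4002969996897
-177.84058806438318
```

Emit:
apply_moves:
  moves:
    - [[0,0,0,0,1],[0,0,0,0,1],[0,0,0,0,1],[0,0,0,0,1],[0,0,0,0,1],[-0.001,0.066,0,0.2,1],[-0.01,0.199,0,0.6,1],[-0.042,0.395,0,1.2,1],[-0.104,0.619,0,1.9,1],[-0.192,0.833,0,2.6,1]]

```text
time: 11.35
tool_pos: [0.5428, 0.1677, 0.2992]
ee_rot: [3.141, -0.001, 1.599]
wrist_force: [-1.3, 1.1, 2.7]
width: 0.017
finger_force: 30.0
```

```bash
cat >> h.py <<'E'
def arc(fin,rows,A=np.array([.547,.072]),r=.0952):
    # cw arc of the post about A; prints the rows reaching angle fin (deg), tool x radial
    o=telemetry.get_obs(); d=o['tool_pos'][:2]-A; a=np.degrees(np.arctan2(d[1],d[0])); print('ang',a,'r',np.hypot(*d))
    T=[]
    for k in range(1,rows+1):
        b=np.radians(a+(fin-a)*k/rows); T.append((A[0]+r*np.cos(b),A[1]+r*np.sin(b),o['tool_pos'][2],np.degrees(b)))
    units(T)
E
python3 -c "
from h import *
arc(38,8)"
```

```text
ang 92.48326522232358 r 0.09581571589219573
t 11.35 pos [0.5428 0.1677 0.2992] rot [ 1.7998e+02 -6.0000e-02  9.1630e+01] w 0.017 F [-1.3  1.1  2.7] ff 29.998508831486106
[-0.022  0.226  0.   ] 0.596
[-0.059  0.449  0.   ] 1.277
[-0.122  0.667  0.   ] 1.958
[-0.211  0.875  0.   ] 2.639
[-0.323  1.071 -0.   ] 3.32
[-0.458  1.253 -0.   ] 4.001
[-0.613  1.417 -0.   ] 4.682
[-0.787  1.562 -0.   ] 5.363
```

Emit:
apply_moves:
  moves:
    - [[-0.01,0.226,0,0.65,1],[-0.055,0.45,0,1.3,1],[-0.12,0.665,0,2.0,1],[-0.21,0.875,0,2.65,1],[-0.32,1.07,0,3.3,1],[-0.455,1.25,0,4.0,1],[-0.61,1.415,0,4.7,1],[-0.785,1.56,0,5.35,1]]

```text
time: 12.35
tool_pos: [0.6222, 0.1314, 0.2992]
ee_rot: [-3.14, -0.003, 0.666]
wrist_force: [-0.3, 1.9, 2.9]
width: 0.0172
finger_force: 30.0
```

```bash
python3 -c "
from h import *
arc(4,5)"
```

```text
ang 38.275137182208404 r 0.09585191552029483
t 12.35 pos [0.6222 0.1314 0.2992] rot [-1.7992e+02 -1.5000e-01  3.8160e+01] w 0.0172 F [-0.3  1.9  2.9] ff 29.999172849347815
[-0.026  0.227 -0.   ] 0.674
[-0.066  0.451 -0.001] 1.359
[-0.133  0.669 -0.001] 2.045
[-0.225  0.877 -0.002] 2.73
[-0.342  1.073 -0.002] 3.416
```

Emit:
apply_moves:
  moves:
    - [[-0.015,0.226,0,0.67,1],[-0.055,0.45,0,1.35,1],[-0.125,0.67,0,2.05,1],[-0.22,0.875,0,2.75,1],[-0.335,1.07,0,3.4,1],[-0.335,1.07,0,3.4,1],[-0.335,1.07,0,3.4,1]]

```text
time: 13.22
tool_pos: [0.6425, 0.0787, 0.2992]
ee_rot: [-3.141, -0.003, 0.078]
wrist_force: [4.1, 0.9, 1.4]
width: 0.0173
finger_force: 30.0
```

Run:
```python
from h import *
arc(2.5,1)
s=snap('top','top1'); bgr=cv2.cvtColor(s['image'],cv2.COLOR_RGB2BGR)
cv2.imwrite('pics/crop1.png',cv2.resize(bgr[130:260,250:400],None,fx=4.6,fy=4.6,interpolation=cv2.INTER_CUBIC))
```

```text
ang 3.9979179878222166 r 0.09572084037970476
t 13.22 pos [0.6425 0.0787 0.2992] rot [-179.96   -0.19    4.47] w 0.0173 F [4.1 0.9 1.4] ff 30.000232276506722
[-0.011  0.05  -0.   ] 0.197
```

View pics/crop1.png

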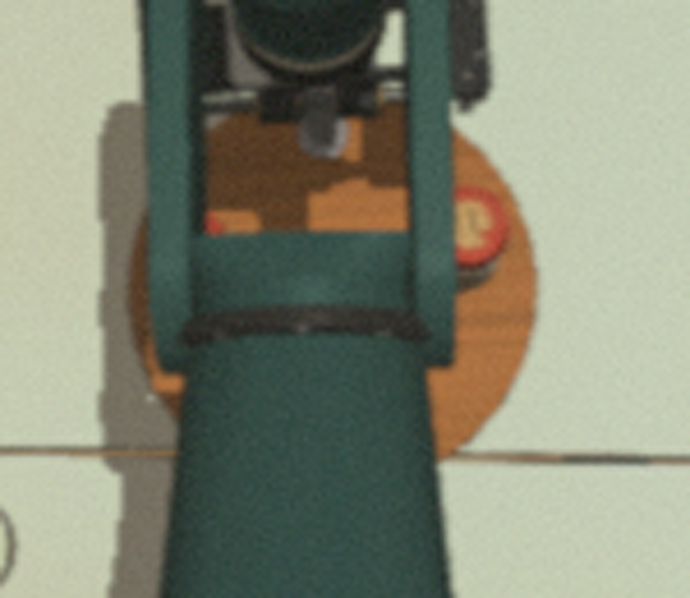

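The arm hides the jar in this top view. The right spice cap is visible at about (354,179), and the fingers are on the post. I'll do an edge-based numeric fit in the scene and top pictures for the axis, the front line and the cover.

```bash
cat > fit.py <<'E'
from h import *
th=np.linspace(0,2*np.pi,361)
def score(s,g,X,N):
    # mean clipped |gradient| across the projected outline X, offset N (3d) outward
    p=proj(s,X); q=proj(s,X+N); n=q-p; n/=np.linalg.norm(n,axis=1)[:,None]+1e-9
    f=lambda P:cv2.remap(g,P[:,0].astype(np.float32)[None],P[:,1].astype(np.float32)[None],cv2.INTER_LINEAR)[0]
    return np.minimum(np.abs(f(p+n)-f(p-n)),50).mean()
def circ(c,r,z):
    N=np.c_[np.cos(th),np.sin(th),0*th]; return np.array([c[0],c[1],z])+r*N, .002*N
def gray(s): return cv2.GaussianBlur(cv2.cvtColor(s['image'],cv2.COLOR_RGB2GRAY),(3,3),0).astype(np.float32)
def fitc(s,c0,r,z,w=.012,st=.0005):
    g=gray(s); G=np.arange(-w,w+1e-9,st)
    S=np.array([[score(s,g,*circ((c0[0]+a,c0[1]+b),r,z)) for b in G] for a in G]); i,j=np.unravel_index(S.argmax(),S.shape)
    return np.round((c0[0]+G[i],c0[1]+G[j]),4),S.max().round(1),np.median(S).round(1)
def fitnose(s,A,z=.018):
    g=gray(s); best=[]
    for yaw in np.arange(-6,10.1,.25):
        a=np.radians(yaw); f=-np.array([np.cos(a),np.sin(a)]); l=np.array([-f[1],f[0]]); X=[];N=[]
        for t in np.linspace(.146,.165,15):
            for sg in(1,-1): X.append([*(A+t*f+sg*.013*l),z]); N.append([*(.002*sg*l),0])
        best.append((score(s,g,np.array(X),np.array(N)).round(1),yaw))
    return sorted(best)[-4:]
E
python3 - <<'E'
from fit import *
s1=snap('scene','scene1'); s0=load('scene0'); t0=load('top0')
A0=np.array([.547,.072])
for n,s in(('t0',t0),('s0',s0),('s1',s1)):
    A,*q=fitc(s,A0,.125,.036); print(n,'deck',A,q,'nose',fitnose(s,A))
print('jar0',fitc(t0,(.585,.001),.04,.106),fitc(s0,(.585,.001),.04,.106))
c,*q=fitc(s1,(.467,.069),.044,.112,.014); print('cover now',c,q, fitc(s1,(.467,.069),.044,.106,.014))
E
```

```text
t0 deck [0.5465 0.072 ] [np.float32(42.5), np.float32(16.4)] nose [(np.float32(49.4), np.float64(2.0)), (np.float32(49.6), np.float64(2.25)), (np.float32(49.6), np.float64(2.75)), (np.float32(49.7), np.float64(2.5))]
s0 deck [0.5455 0.0685] [np.float32(23.3), np.float32(15.5)] nose [(np.float32(45.1), np.float64(6.25)), (np.float32(45.6), np.float64(5.5)), (np.float32(46.4), np.float64(6.0)), (np.float32(46.7), np.float64(5.75))]
s1 deck [0.545  0.0715] [np.float32(24.7), np.float32(16.8)] nose [(np.float32(46.6), np.float64(6.5)), (np.float32(46.9), np.float64(7.25)), (np.float32(48.1), np.float64(7.0)), (np.float32(48.3), np.float64(6.75))]
jar0 (array([5.845e-01, 5.000e-04]), np.float32(35.9), np.float32(20.6)) (array([ 5.825e-01, -5.000e-04]), np.float32(20.8), np.float32(12.1))
cover now [0.466  0.0625] [np.float32(28.2), np.float32(13.5)] (array([0.47 , 0.069]), np.float32(28.1), np.float32(13.0))
```

Run:
```python
from fit import *
A0=np.array([.547,.072])
for n in('w4','w5'):
    s=load(n); A,*q=fitc(s,A0,.125,.036,.006); print(n,'deck',A,q,'nose',fitnose(s,A))
    print(' base tongue z sweep',[fitnose(s,A,z)[-1] for z in(.012,.015,.021)])
    p,*q=fitc(s,(.501,.155),.009,.136,.005); d=p-A; print(' post',p,q,np.degrees(np.arctan2(d[1],d[0])),np.hypot(*d))
    p,*q=fitc(s,(.585,.002),.044,.112,.006); d=p-A; print(' cover',p,q,np.degrees(np.arctan2(d[1],d[0])),np.hypot(*d))
s=load('w2'); p,*q=fitc(s,(.585,.002),.04,.106,.006); d=p-A0; print('jar w2',p,q,np.degrees(np.arctan2(d[1],d[0])),np.hypot(*d))
t=load('top1')
for b in np.arange(-4,7):  # deck angle error -> right cap, r .0225 at z .142
    a=np.radians(180+b-100+180+20) if 0 else np.radians(180+b+100)
    c=(.5465+.08*np.cos(a),.072+.08*np.sin(a)); g=gray(t)
    print(b,np.round(c,4),score(t,g,*circ(c,.0225,.142)).round(1),end='; ')
print(fitc(t,(.5465+.08*np.cos(np.radians(-77)),.072+.08*np.sin(np.radians(-77))),.0225,.142,.008))
a=np.radians(-62-100); print('cap0', fitc(load('top0'),(.5465+.08*np.cos(a),.072+.08*np.sin(a)),.0225,.142,.008), fitc(load('top0'),(.608,.1194),.0225,.142,.008))
```

```text
w4 deck [0.547  0.0715] [np.float32(25.0), np.float32(12.6)] nose [(np.float32(36.8), np.float64(2.5)), (np.float32(41.9), np.float64(1.75)), (np.float32(42.9), np.float64(2.25)), (np.float32(43.6), np.float64(2.0))]
 base tongue z sweep [(np.float32(49.4), np.float64(2.0)), (np.float32(46.9), np.float64(2.0)), (np.float32(40.3), np.float64(2.0))]
 post [0.5015 0.1555] [np.float32(13.7), np.float32(7.2)] 118.4429286243634 0.09553140844769331
 cover [0.587  0.0025] [np.float32(22.2), np.float32(6.6)] -59.898695434400345 0.07975587752636161
w5 deck [0.547 0.072] [np.float32(23.1), np.float32(10.9)] nose [(np.float32(45.5), np.float64(0.75)), (np.float32(46.0), np.float64(1.5)), (np.float32(46.2), np.float64(1.0)), (np.float32(46.5), np.float64(1.25))]
 base tongue z sweep [(np.float32(49.9), np.float64(1.75)), (np.float32(48.6), np.float64(1.5)), (np.float32(44.1), np.float64(1.0))]
 post [0.496  0.1555] [np.float32(10.2), np.float32(5.7)] 121.41568582356132 0.09784298646300615
 cover [0.587  0.0025] [np.float32(29.4), np.float32(12.3)] -60.0778701439365 0.08018883962248109
jar w2 [0.586 0.002] [np.float32(19.8), np.float32(11.9)] -60.875946505222615 0.08013114251026247
-4 [ 0.5549 -0.0076] 10.5; -3 [ 0.5562 -0.0074] 10.5; -2 [ 0.5576 -0.0072] 10.3; -1 [ 0.559 -0.007] 10.1; 0 [ 0.5604 -0.0068] 9.5; 1 [ 0.5618 -0.0065] 8.4; 2 [ 0.5631 -0.0063] 6.9; 3 [ 0.5645 -0.0059] 6.0; 4 [ 0.5659 -0.0056] 6.4; 5 [ 0.5672 -0.0053] 7.0; 6 [ 0.5686 -0.0049] 8.2; (array([ 0.5705, -0.0139]), np.float32(19.6), np.float32(10.2))
cap0 (array([0.4624, 0.0553]), np.float32(19.7), np.float32(11.1)) (array([0.6115, 0.1194]), np.float32(23.7), np.float32(16.9))
```

Emit:
apply_moves:
  moves:
    - [[0,0.035,0,0.1,1],[0,0.067,0,0.2,1],[0,0.067,0,0.2,1],[0,0.067,0,0.2,1],[0,0.067,0,0.2,1]]

```text
time: 13.95
tool_pos: [0.6427, 0.0756, 0.2993]
ee_rot: [-3.141, -0.003, 0.043]
wrist_force: [5.5, 2.6, 1.9]
width: 0.0172
finger_force: 30.0
```

Run:
```python
from fit import *
arc(2.0,1,A=np.array([.547,.0718]),r=.0957)
A=np.array([.547,.0718])
def lab(s,u0,v0):
    hsv=cv2.cvtColor(s['image'],cv2.COLOR_RGB2HSV); R=s['image'].astype(float)
    w=np.zeros((400,640)); y,x=slice(v0-10,v0+11),slice(u0-10,u0+11)
    m=(R[y,x,1]>.6*R[y,x,0])&(R[y,x,2]<.75*R[y,x,0])&(R[y,x,0]>130)
    vv,uu=np.nonzero(m); u,v=uu.mean()+u0-10,vv.mean()+v0-10
    p=atz(s,u,v,.142)[:2]; d=p-A; return m.sum(),(u.round(1),v.round(1)),p.round(4),np.degrees(np.arctan2(d[1],d[0])).round(1),np.hypot(*d).round(4)
t=snap('top','top2')
print('before',lab(load('top0'),302,162),lab(load('top0'),331,216)); print('prev',lab(load('top1'),354,179)); print('now',lab(t,354,179))
s=snap('scene','scene2')
# direct check in scene: jar body + cover relative to predicted place
a=np.radians(182); J=A+.08*np.array([np.cos(a),np.sin(a)])
print('place',J, fitc(s,J,.044,.112,.008), fitc(load('scene0'),(.586,.0015),.04,.106,.008))
```

```text
ang 2.2602774662785574 r 0.09572782231092154
t 13.95 pos [0.6427 0.0756 0.2993] rot [-179.95   -0.19    2.48] w 0.0172 F [5.5 2.6 1.9] ff 30.000250653829426
[-0.001  0.009 -0.   ] 0.048
before (np.int64(150), (np.float64(303.7), np.float64(159.3)), array([0.6156, 0.1163]), np.float64(33.0), np.float64(0.0817)) (np.int64(205), (np.float64(332.9), np.float64(214.0)), array([0.4759, 0.04  ]), np.float64(-155.9), np.float64(0.0779))
prev (np.int64(179), (np.float64(356.8), np.float64(179.1)), array([ 0.5654, -0.0197]), np.float64(-78.6), np.float64(0.0934))
now (np.int64(171), (np.float64(357.2), np.float64(178.8)), array([ 0.5663, -0.0206]), np.float64(-78.2), np.float64(0.0944))
place [0.46704873 0.06900804] (array([0.466, 0.065]), np.float32(28.0), np.float32(19.0)) (array([ 5.825e-01, -5.000e-04]), np.float32(20.8), np.float32(15.6))
```

Run:
```python
from fit import *
A=np.array([.547,.0718])
def cap(s,u0,v0):
    I=cv2.resize(s['image'],None,fx=4,fy=4,interpolation=cv2.INTER_CUBIC).astype(float); y,x=slice(4*v0-44,4*v0+45),slice(4*u0-44,4*u0+45); J=I[y,x]
    m=((J[...,0]>2.1*J[...,1])&(J[...,0]>1.9*J[...,2])&(J[...,0]>110)).astype(np.uint8)
    c=max(cv2.findContours(m,0,1)[0],key=cv2.contourArea); (cx,cy),r=cv2.minEnclosingCircle(c)
    u,v=(cx+4*u0-44+.5)/4-.5,(cy+4*v0-44+.5)/4-.5; p=atz(s,u,v,.140)[:2]; d=p-A
    return round(u,1),round(v,1),round(r/4,1),p.round(4),np.degrees(np.arctan2(d[1],d[0])).round(1),np.hypot(*d).round(4)
t0=load('top0'); print(cap(t0,302,162),cap(t0,331,216)); print(cap(load('top1'),354,179)); print(cap(load('top2'),354,179))
# scene: joint score over deck angle for cover disc outline top+bottom, and both caps
s=load('scene2'); g=gray(s)
for b in np.arange(-3,7.1,1):
    a=np.radians(180+b); c=A+.08*np.array([np.cos(a),np.sin(a)])
    print(b,[score(s,g,*circ(c+k,.044,.112)).round(1) for k in((0,0),(-.0025,-.0015))])
```

```text
(301.7, 161.6, 8.3, array([0.6099, 0.1213]), np.float64(38.2), np.float64(0.08)) (330.4, 215.8, 8.5, array([0.4713, 0.0462]), np.float64(-161.3), np.float64(0.0799))
(351.8, 178.8, 8.3, array([ 0.5666, -0.007 ]), np.float64(-76.0), np.float64(0.0812))
(352.4, 179.9, 8.1, array([ 0.5637, -0.0086]), np.float64(-78.2), np.float64(0.0821))
-3.0 [np.float32(14.1), np.float32(13.9)]
-2.0 [np.float32(15.8), np.float32(15.6)]
-1.0 [np.float32(17.7), np.float32(17.8)]
0.0 [np.float32(20.0), np.float32(20.3)]
1.0 [np.float32(22.5), np.float32(22.8)]
2.0 [np.float32(24.8), np.float32(25.1)]
3.0 [np.float32(26.6), np.float32(26.8)]
4.0 [np.float32(27.5), np.float32(27.7)]
5.0 [np.float32(27.4), np.float32(27.2)]
6.0 [np.float32(26.2), np.float32(25.8)]
7.0 [np.float32(24.0), np.float32(23.4)]
```

The spice caps put the deck at 181.8° against a front line of about 182°, and the post is still held. I'll hand in.

```bash
python3 -c "
from h import *
print(ticket.close_job())"
```

```text
the job is handed in; nothing more can be done
None
```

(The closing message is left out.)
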